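Press the lever to latch the swarf box open

ROBOT

A 6-joint arm with a two-finger parallel gripper is mounted at the origin on the work surface; the furniture and walls round the work are solid. World frame = base frame: x ahead of the robot, y to its left, z up, the work surface at z = 0. Lengths are in mm, angles in rad, forces in N, time in s.
With the tool pointing down it reaches from about 300 to 775 mm from the base axis. Payload 14.6 kg.
Tool frame: the origin (TCP) lies midway between the tips of the shut fingers; the grasp point (between the pads) lies 19 mm behind it; z points along the fingers, y is the line along which they close (so a half turn about z gives the same grasp; the last joint's range is limited). The gripper opens to 94 mm and grips with 3 to 60 N. Pads are 16 mm wide; open, the fingers measure 119 mm over their backs; the gripper's body (75 mm by 177 mm) begins 78 mm behind the grasp point.
Start: joints at [-1.285, 0.3, 1.521, -0, 1.321, -0.067], TCP at [190.032, -516.117, 205.446] pointing down, gripper open.
Joint ranges: [-3.03, 3.03], [-0.79, 2.21], [0.23, 2.52], [-1.04, 4.18], [0, 3.07], [-2.55, 2.55]. Speed limits (rad/s): [2.22, 2.22, 2.57, 3.14, 3.14, 3.14].

INTERFACE

Orientations are given as [roll, pitch, yaw] about the fixed x, y, z axes, in that order (R = Rz(yaw) Ry(pitch) Rx(roll)).
In Python, from cell import manip, camera gives the robot as it stands.
- The arm moves only by the tool move_arm, never from a script. Its arguments are lists of equal length, an entry for each row: "dp": the shift along the world's x, y, z in mm, a list of three; "rotation": the turn, a rotation vector about the world's x, y, z in rad, a list of three; "hand": the opening, from 0 (shut) to 1 (fully open). A call has 1 to 10 rows; each row shifts and turns the commanded pose from where the row before left it; what a row does not reach is not made up. A row lasts 1/8 s, in which the tool goes at most 62.5 mm and 10.7 degrees, less where a joint would pass 70% of its speed; a pose out of reach is approached as far as the arm can. A call with a gripper value outside its range is refused whole. The fingers move at their own pace and stop on an object; "newtons" is the grip in N (left out, the last holds). Time passes only in rows, so rows that do not move let the fingers close. It gives the time, the measured TCP pose, the force, the opening and the grip force at its end, in the units of the state.
- manip.read_state(): the state, without advancing time (a new reading comes with each control period).
- camera(name): name is "scene" or "top" or "wrist"; returns a dict with "image" (480x640x3 uint8, red, green, blue), "fx", "fy", "cx", "cy" (pixels), "R" (3x3) and "t" (3): a world point X has camera coordinates R X + t; the wrist camera has in their place "mount" (4x4, takes a point from camera to tool coordinates, whose origin is the TCP and whose axes are the flange's). Camera axes: x right, y down, z forward; pixel columns grow to the right and rows downward; lengths in mm; the calibration is good to about 2 mm. A picture is of the moment at which its call begins: read the wrist's pose just before it. There is no depth.
- manip.sign_off(): hands the job in; it is judged then, once.
The state is a dict: "clock": time; "joints": joint angles; "qd": joint speeds; "effort": joint torques, N m; "eef_pos": TCP position; "eef_rot": TCP orientation; "wrist_force": force on the tool from outside, world axes, zero at the start; "moment": the same for the moment, N m; "finger_gap": finger opening in mm; "finger_force": force on a finger pad.
Only numpy, scipy, OpenCV 4.12 (cv2) and the standard library are available. Lean on these libraries where they do the work, as an engineer would, in place of code of your own. Each camera call takes 0.05 s, during which the arm holds its last target. There are 200 camera calls.

TASK

Open the blue swarf box: press the yellow pad at the long end of its lever down with the fingertips, so that the short end raises the heavy cover, until the red spring catch has snapped over the end of the lever; then let go, so that the catch alone keeps the cover open. Do not grip the lever or lift it out of its saddle, do not touch the cover, and leave the things standing round about where they are.

Things in the scene. Friction and masses are not known exactly. Their poses are not given: they have to be found in the camera images.
- swarf_box: Fixed bench unit. Origin on the bench under the lever's saddle; x axis along the lever from long end (-x) to short end (+x), z up. Grey base plate 84 mm wide, 8 mm thick, x = -280 to +210 mm; blue open-topped box x = +112 to +207 mm, 150 mm wide; grey catch housing x = -274 to -224 mm, 37 mm wide, 101 mm high.
- saddle (a point): Point in the unit, 88 mm above the bench, on the axis where the lever's cross pin lies in the two open V notches of the saddle.
- lever_pivot (a point): Centre of the cross pin of the lever; at the saddle while the lever lies in place. The lever is a loose steel bar, 24 mm wide, 10 mm thick, 0.22 kg, reaching 210 mm from the pin to its long end and 107 mm to the roller at its short end, which lies under the overhanging lip of the cover.
- lever_pad (a point): Centre of the top of the yellow pad on the long end, 46 mm along the lever by 42 mm across, 150 mm from the pin. At the start 137 mm above the bench. The catch snaps over when it has been pressed down to about 75 mm above the bench; a rubber stop ends the travel at about 70 mm. On the way down it moves about 8 mm away from the pin horizontally. It takes 4 to 16 N, most just before the catch snaps over.
- lever: The lever; origin at the centre of its cross pin, axes at the start those of the swarf box; its z axis leans by the angle through which it has been pressed (latched at about 0.41 rad, stop at about 0.44 rad). At the start the bar slopes up 0.25 rad towards the long end.
- cover (a joint): Angle of the heavy dark steel cover (150 x 113 x 10 mm, about 1.5 kg), hinged on the box rim farthest from the lever; 0 = shut, grows as it rises, about 0.4 rad when the lever is latched. It falls shut by its weight.
- cover_lip (a point): Middle of the top of the cover's free edge, which overhangs the box towards the lever; 85 mm above the bench when shut.
- catch (a joint): Travel of the red spring catch behind the lever's long end, in m: 0 = sprung forward (over the lever's path), grows to 0.018 as it is pushed back, away from the lever. Its sloping face is pushed back about 10 mm by the lever's end on the way down, and it springs forward again over the end.
- catch_nose (a point): Front edge of the red catch's nose, 65 mm above the bench.
- power_post: Fixed wooden power post with a socket strip, standing on the back edge of the bench straight ahead and a little to the right, about 0.5 m high: an obstacle when the arm swings over from the right. Origin at the middle of its foot.
- bolt_m16: Black socket screw standing on its head, 24 mm across, 76 mm high, beside the unit; origin at the centre of its foot. Bystander.
- t_nut_1: Black T-nut, 32 x 28 x 20 mm, lying beside the unit; origin at the centre of its foot. Bystander.
- coupler_1: Standing metal and brass air coupler, 25 mm across, 65 mm high; origin at the centre of its foot. Bystander.
- grease_pot: White bottle with red spout, 44 mm across, 90 mm high; origin at the centre of its foot. Bystander.

How it is judged:
By the outcome, as a careful person would: the job done as asked, in the order asked, and still so for the second after the job is handed in, with the robot touching nothing.
It also fails if it takes over 32 s, if anything falls off the work surface, if the arm or the gripper's body presses on something with over 40 N, if the wrist force passes 120 N, or if a joint passes its speed limit or range.

## Working session

There is one attempt and no reset: what is moved stays moved. The work goes in short steps, Python scripts to look and compute and a tool call to move; the robot and the scene stay as the last step left them, time stands still between calls to the robot, and variables do not carry over. Pictures are saved under pics/ and viewed, at most 10 in all, crops included, and the job is handed in when it is done.

Besides the shell and the picture viewer there is one more tool, called after ">>>" by a JSON object that holds its "name" and its "arguments", one argument or row to a line. move_arm: Moves the arm, as the interface text tells. Its arguments: {"type":"object","properties":{"dp":{"type":"array","items":{"type":"array","items":{"type":"number"}}},"rotation":{"type":"array","items":{"type":"array","items":{"type":"number"}}},"hand":{"type":"array","items":{"type":"number"}},"newtons":{"type":"number"}},"required":["dp","rotation","hand"]}

```bash
mkdir -p pics; python3 - <<'E'
from cell import manip, camera
import cv2,pickle
for n in("scene","top"):
    c=camera(n); pickle.dump(c,open(f"pics/{n}.pkl","wb")); cv2.imwrite(f"pics/{n}0.png",c["image"][:,:,::-1]); print(n,c["fx"],c["t"],-c["R"].T@c["t"])
print(manip.read_state())
E
```

```text
scene 591.3224381261954 [ 537.91619435  230.09324145 1673.50826268] [ -86.3946356  1055.59055112 1421.68603865]
top 455.0054777720092 [ 166.65670265  550.44392376 1203.54551109] [ 317.23001966  146.27355492 1287.34374927]
{'clock': 0.1, 'joints': array([-1.28458186e+00,  3.00418988e-01,  1.52151695e+00, -1.04487417e-05,
        1.32067939e+00, -6.66016221e-02]), 'qd': array([ 0.00119464, -0.00085513,  0.00073833,  0.0014381 ,  0.00156864,
        0.00164213]), 'effort': array([ 5.58056240e-05, -5.32649302e+01, -3.53286803e+01,  7.09277205e-02,
        2.35201127e-02, -6.14420105e-05]), 'eef_pos': array([ 189.97675526, -515.90301126,  204.9420388 ]), 'eef_rot': array([-3.14057158e+00, -5.79626578e-05,  3.52818654e-01]), 'wrist_force': array([-0.20159827, -0.28961136,  0.30183839]), 'moment': array([ 0.02970933, -0.02229483,  0.03538958]), 'finger_force': 0.0, 'finger_gap': 94.04379023541266}
```

View pics/scene0.png

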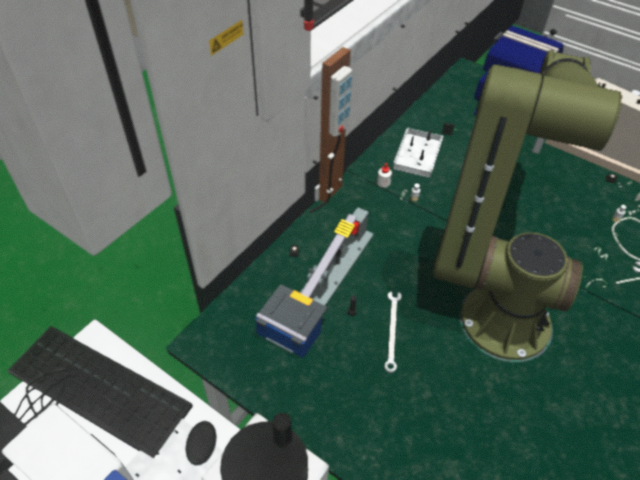

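View pics/top0.png

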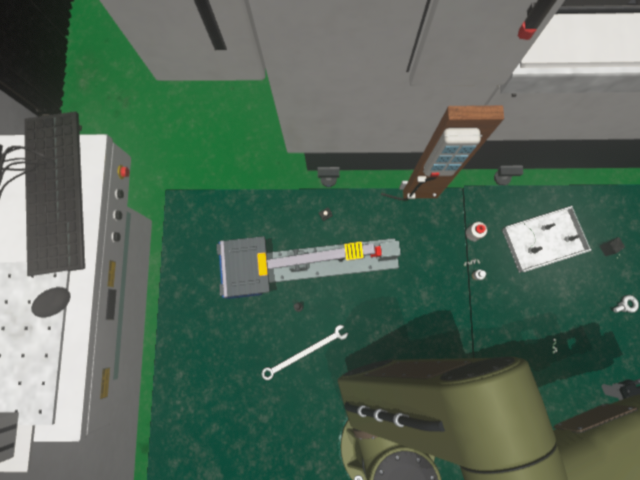

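The top view shows the pad near (354,251), the red catch near (378,250), the lip mark near (262,264) and the post foot near (420,195). In the scene view the pad is near (346,229) and the lip mark near (301,298).

```bash
cat > h.py <<'E'
import numpy as np,cv2,pickle
def ray(c,uv):
    d=np.array([(uv[0]-c["cx"])/c["fx"],(uv[1]-c["cy"])/c["fy"],1]); R=np.array(c["R"]); return -R.T@c["t"],R.T@d
def onz(c,uv,z):
    o,d=ray(c,uv); return o+d*(z-o[2])/d[2]
def tri(c1,u1,c2,u2):
    o1,d1=ray(c1,u1);o2,d2=ray(c2,u2)
    s=np.linalg.lstsq(np.c_[d1,-d2],o2-o1,rcond=None)[0]
    a,b=o1+s[0]*d1,o2+s[1]*d2; return (a+b)/2,np.linalg.norm(a-b)
def blob(c,lo,hi,box):
    x0,y0,x1,y1=box; h=cv2.cvtColor(c["image"],cv2.COLOR_RGB2HSV)
    m=np.zeros(h.shape[:2],np.uint8); m[y0:y1,x0:x1]=cv2.inRange(h,lo,hi)[y0:y1,x0:x1]
    p=np.argwhere(m)[:,::-1].astype(np.float32); r=cv2.minAreaRect(p); return r[0],r[1],len(p)
E
python3 - <<'E'
from h import *
np.set_printoptions(precision=1,suppress=True)
t=pickle.load(open("pics/top.pkl","rb"));s=pickle.load(open("pics/scene.pkl","rb"))
Y=((18,120,110),(35,255,255))
pt=blob(t,*Y,(335,235,370,265));ps=blob(s,*Y,(325,212,362,242))
lt=blob(t,*Y,(250,245,275,285));ls=blob(s,*Y,(285,285,320,310))
print(pt,ps,tri(t,pt[0],s,ps[0]),onz(t,pt[0],137))
print(lt,ls,tri(t,lt[0],s,ls[0]),onz(t,lt[0],85))
rd=((0,150,80),(8,255,255))
ct=blob(t,*rd,(368,238,390,262));print(ct,onz(t,ct[0],75))
for n,uv in dict(post1=(405,195),post2=(437,197),bolt=(299,306),nut=(325,213),housing_end=(399,248)).items(): print(n,onz(t,uv,0))
print("posttop",[onz(t,u,500) for u in((448,106),(503,106),(500,121),(445,121))])
a=t["image"][195:300,210:410];cv2.imwrite("pics/z.png",cv2.resize(a[:,:,::-1],None,fx=4,fy=4,interpolation=2))
E
```

```text
((353.46002197265625, 250.219970703125), (17.253406524658203, 17.53624725341797), 304) ((343.70001220703125, 228.1000213623047), (15.652474403381348, 15.652474403381348), 228) (array([503.1,  86.9, 131.9]), np.float64(5.006042885426831)) [499.9  86.2 137. ]
((262.0088195800781, 263.61468505859375), (23.008953094482422, 9.126883506774902), 207) ((301.0000305175781, 297.5000305175781), (21.913463592529297, 8.049844741821289), 172) (array([475.6, 328.7,  83.9]), np.float64(4.488443109942442)) [473.4 327.6  85. ]
((375.5, 250.5), (9.0, 9.0), 53) [508.7  23.7  75. ]
post1 [684.2 -73.9   0. ]
post2 [ 677.5 -166.8    0. ]
bolt [364.4 234.    0. ]
nut [631.7 160.1   0. ]
housing_end [527.4 -51.1   0. ]
posttop [array([712. , -74.2, 500. ]), array([ 710.9, -175.5,  500. ]), array([ 681.3, -167.8,  500. ]), array([682.3, -67.1, 500. ])]
```

View pics/z.png

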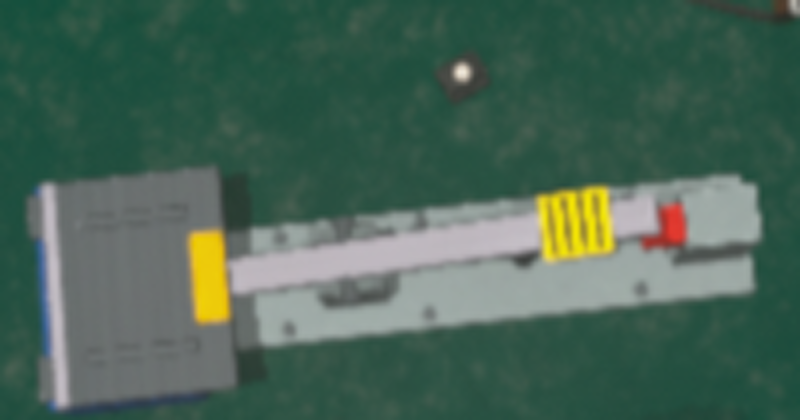

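The pad is at about (500.5, 86, 137). The lip is at (474, 328, 85), 243 mm from the pad, which agrees with the given sizes. The lever axis runs along (-0.107, 0.994). I'll go straight to a point above the pad, well short of the post, shutting the fingers on the way.

>>> {"name": "move_arm", "arguments": {
  "dp": [
    [22, 43, 0],
    [22, 43, 0],
    [22, 43, 0],
    [22, 43, 0],
    [22, 43, 0],
    [22, 43, 0],
    [22, 43, 0],
    [22, 43, 0],
    [22, 43, 0],
    [22, 43, 0]
  ],
  "rotation": [
    [0, 0, -0.025],
    [0, 0, -0.025],
    [0, 0, -0.025],
    [0, 0, -0.025],
    [0, 0, -0.025],
    [0, 0, -0.025],
    [0, 0, -0.025],
    [0, 0, -0.025],
    [0, 0, -0.025],
    [0, 0, -0.025]
  ],
  "hand": [0, 0, 0, 0, 0, 0, 0, 0, 0, 0]
}}

```text
clock: 1.35
eef_pos: [410.4, -84.6, 205.4]
eef_rot: [3.142, 0.0, 0.102]
wrist_force: [-0.1, 0.0, 0.3]
finger_gap: 0.7
finger_force: 0.0
```

>>> {"name": "move_arm", "arguments": {
  "dp": [
    [22, 43, 0],
    [22, 43, 0],
    [22, 43, 0],
    [12, 20, 0],
    [0, 0, 0],
    [0, 0, 0]
  ],
  "rotation": [
    [0, 0, 0],
    [0, 0, 0],
    [0, 0, 0],
    [0, 0, 0],
    [0, 0, 0],
    [0, 0, 0]
  ],
  "hand": [0, 0, 0, 0, 0, 0]
}}

```text
clock: 2.1
eef_pos: [487.6, 62.3, 205.2]
eef_rot: [3.142, 0.001, 0.103]
wrist_force: [0.9, -0.2, 0.9]
finger_gap: 0.6
finger_force: 0.0
```

```bash
python3 - <<'E'
from h import *
from cell import manip,camera
from scipy.spatial.transform import Rotation as Ro
np.set_printoptions(precision=2,suppress=True)
s=manip.read_state();c=camera("wrist");M=np.array(c["mount"]);print(s["clock"],s["eef_pos"],s["eef_rot"],s["joints"]);print(M)
T=np.eye(4);T[:3,:3]=Ro.from_euler("xyz",s["eef_rot"]).as_matrix();T[:3,3]=s["eef_pos"]
W=np.linalg.inv(T@M);c["R"]=W[:3,:3];c["t"]=W[:3,3]
cv2.imwrite("pics/w1.png",c["image"][:,:,::-1]);pickle.dump(c,open("pics/w1.pkl","wb"))
E
```

```text
2.1 [487.64  62.32 205.23] [3.14 0.   0.1 ] [ 0.05  0.17  1.68 -0.    1.29  1.52]
[[  -0.     -0.96   -0.28   79.59]
 [   1.      0.     -0.     -0.22]
 [   0.     -0.28    0.96 -178.61]
 [   0.      0.      0.      1.  ]]
```

View pics/w1.png

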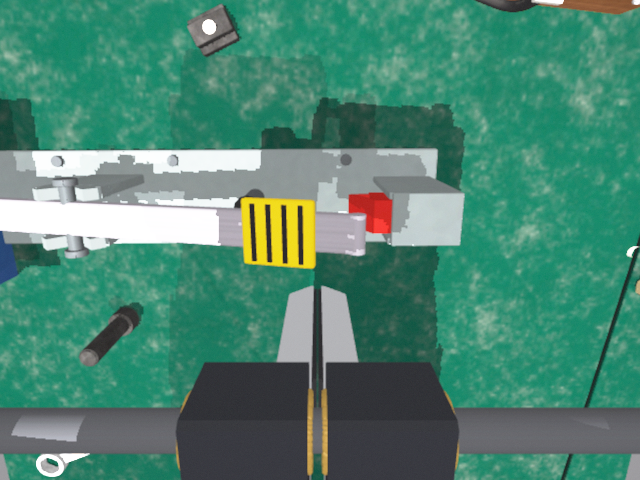

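The wrist view shows the pad at (279,232), the red catch at (372,212), the fingertips at (318,292) and the cross pin at about (70,217).

```bash
python3 - <<'E'
from h import *
np.set_printoptions(precision=1,suppress=True)
t=pickle.load(open("pics/top.pkl","rb"));s=pickle.load(open("pics/scene.pkl","rb"));w=pickle.load(open("pics/w1.pkl","rb"))
p=blob(w,(22,120,110),(35,255,255),(220,180,340,280));print(p,onz(w,p[0],137),tri(w,p[0],t,(353.7,250.5)),tri(w,p[0],s,(344.5,228.3)))
for u in((67,178),(76,252)):print(onz(w,u,88))
print(onz(w,(372,212),75),"tip",onz(w,(318,290),205))
E
```

```text
((277.5, 232.5), (71.0, 75.0), 4064) [500.9  87.9 137. ] (array([499.9,  86.8, 134.7]), np.float64(2.6835495729180994)) (array([501.1,  88.6, 135.1]), np.float64(1.800583678367343))
[511.7 239.2  88. ]
[458.3 235.8  88. ]
[507.1  24.1  75. ] tip [494.3  63.  205. ]
```

>>> {"name": "move_arm", "arguments": {
  "dp": [
    [6, 12, -15],
    [7, 13, -15],
    [0, 0, -15],
    [0, 0, -10],
    [0, 0, -6],
    [0, 0, 0]
  ],
  "rotation": [
    [0, 0, 0],
    [0, 0, 0],
    [0, 0, 0],
    [0, 0, 0],
    [0, 0, 0],
    [0, 0, 0]
  ],
  "hand": [0, 0, 0, 0, 0, 0]
}}

```text
clock: 2.9
eef_pos: [500.9, 87.7, 144.2]
eef_rot: [3.142, 0.0, 0.103]
wrist_force: [0.5, 0.1, 0.9]
finger_gap: 0.7
finger_force: 0.0
```

>>> {"name": "move_arm", "arguments": {
  "dp": [
    [0, 0, -4],
    [0, 0, -4],
    [0, -1, -5],
    [0, -1, -5],
    [1, -1, -5],
    [0, -1, -5],
    [0, -1, -5],
    [0, -1, -5]
  ],
  "rotation": [
    [0, 0, 0],
    [0, 0, 0],
    [0, 0, 0],
    [0, 0, 0],
    [0, 0, 0],
    [0, 0, 0],
    [0, 0, 0],
    [0, 0, 0]
  ],
  "hand": [0, 0, 0, 0, 0, 0, 0, 0]
}}

```text
clock: 3.9
eef_pos: [502.6, 81.9, 107.0]
eef_rot: [3.142, -0.002, 0.103]
wrist_force: [0.5, 0.3, 6.4]
finger_gap: 0.3
finger_force: 3.4
```

>>> {"name": "move_arm", "arguments": {
  "dp": [
    [0, -1, -5],
    [0, -1, -5],
    [0, 0, -5],
    [0, 0, -5],
    [0, 0, -4],
    [0, 0, -4],
    [0, 0, -3],
    [0, 0, 0]
  ],
  "rotation": [
    [0, 0, 0],
    [0, 0, 0],
    [0, 0, 0],
    [0, 0, 0],
    [0, 0, 0],
    [0, 0, 0],
    [0, 0, 0],
    [0, 0, 0]
  ],
  "hand": [0, 0, 0, 0, 0, 0, 0, 0]
}}

```text
clock: 4.9
eef_pos: [502.3, 80.1, 75.7]
eef_rot: [-3.141, -0.001, 0.103]
wrist_force: [0.4, 1.0, 2.9]
finger_gap: 0.7
finger_force: 1.7
```

>>> {"name": "move_arm", "arguments": {
  "dp": [
    [0, 0, -2],
    [0, 0, -1],
    [0, 0, 0]
  ],
  "rotation": [
    [0, 0, 0],
    [0, 0, 0],
    [0, 0, 0]
  ],
  "hand": [0, 0, 0]
}}

```text
clock: 5.28
eef_pos: [502.3, 80.1, 72.8]
eef_rot: [-3.141, -0.001, 0.103]
wrist_force: [0.9, 2.9, 4.8]
finger_gap: 0.5
finger_force: 2.4
```

```bash
python3 - <<'E'
from h import *
from cell import camera
a=camera("wrist")["image"];b=camera("scene")["image"][190:370,230:400]
b=cv2.resize(b,(453,480),interpolation=2)
cv2.imwrite("pics/p2.png",cv2.resize(np.hstack([a[:,150:520],b])[:,:,::-1],(800,467)))
E
```

```text
(no output)
```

View pics/p2.png

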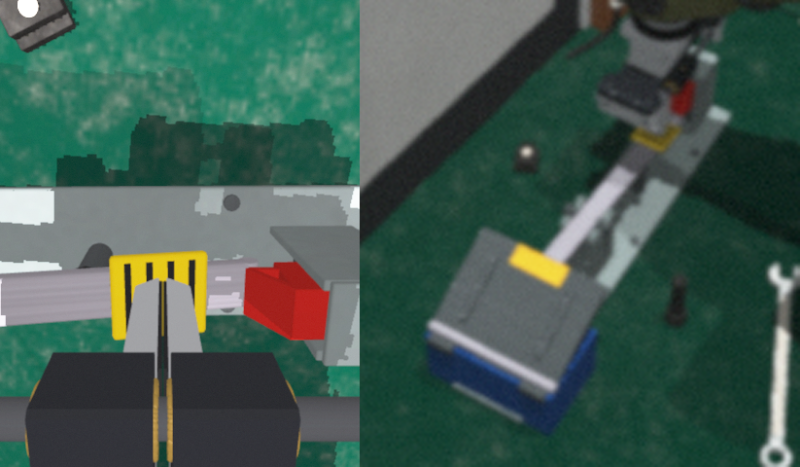

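The cover is raised, and the red nose now sits over the lever's end at about (248,285). I'll press slightly further towards the rubber stop to be sure, then release slowly.

>>> {"name": "move_arm", "arguments": {
  "dp": [
    [0, 0, -1],
    [0, 0, -1],
    [0, 0, 0]
  ],
  "rotation": [
    [0, 0, 0],
    [0, 0, 0],
    [0, 0, 0]
  ],
  "hand": [0, 0, 0]
}}

```text
clock: 5.75
eef_pos: [502.5, 80.2, 71.4]
eef_rot: [-3.141, -0.001, 0.103]
wrist_force: [-2.4, 3.1, 13.7]
finger_gap: 0.9
finger_force: 6.3
```

>>> {"name": "move_arm", "arguments": {
  "dp": [
    [0, 0, 1],
    [0, 0, 2],
    [0, 0, 2],
    [0, 0, 2],
    [0, 0, 3],
    [0, 0, 3]
  ],
  "rotation": [
    [0, 0, 0],
    [0, 0, 0],
    [0, 0, 0],
    [0, 0, 0],
    [0, 0, 0],
    [0, 0, 0]
  ],
  "hand": [0, 0, 0, 0, 0, 0]
}}

```text
clock: 6.5
eef_pos: [501.9, 79.9, 83.5]
eef_rot: [-3.142, 0.0, 0.103]
wrist_force: [-0.6, -0.0, 0.9]
finger_gap: 0.4
finger_force: 0.0
```

Contact is gone at z = 83.5, so the catch is holding the lever. I'll back off upward and check.

>>> {"name": "move_arm", "arguments": {
  "dp": [
    [0, 0, 15],
    [0, 0, 25],
    [0, 0, 30],
    [0, 0, 30],
    [-15, -25, 15],
    [-22, -43, 0],
    [-22, -43, 0],
    [-22, -43, 0],
    [0, 0, 0],
    [0, 0, 0]
  ],
  "rotation": [
    [0, 0, 0],
    [0, 0, 0],
    [0, 0, 0],
    [0, 0, 0],
    [0, 0, 0],
    [0, 0, 0],
    [0, 0, 0],
    [0, 0, 0],
    [0, 0, 0],
    [0, 0, 0]
  ],
  "hand": [0, 0, 0, 0, 0, 0, 0, 0, 0, 0]
}}

```text
clock: 7.75
eef_pos: [421.3, -73.9, 199.1]
eef_rot: [3.141, -0.001, 0.102]
wrist_force: [0.5, 1.2, -0.1]
finger_gap: 0.2
finger_force: 0.0
```

```bash
python3 - <<'E'
from h import *
from cell import camera
a=camera("top")["image"][195:320,210:410];b=camera("scene")["image"][190:370,230:400]
cv2.imwrite("pics/p3.png",np.hstack([cv2.resize(a,(430,400),interpolation=2),cv2.resize(b,(370,400),interpolation=2)])[:,:,::-1])
E
```

```text
(no output)
```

View pics/p3.png

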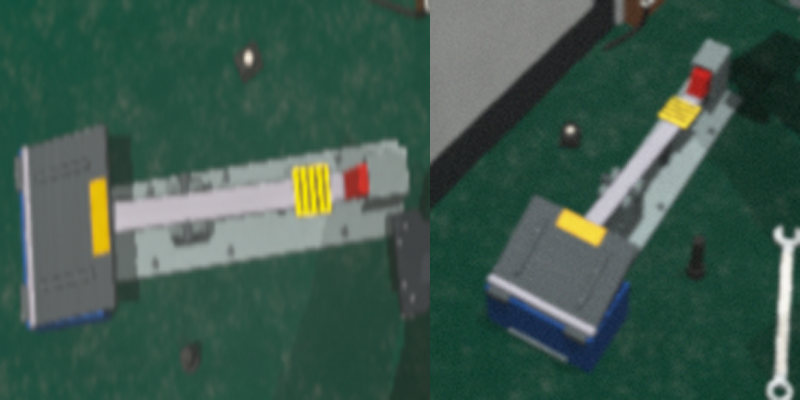

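With the arm clear, the red nose lies over the lever's end (355,180 in the left crop) and the cover still looks raised. I'll check the heights by triangulation before handing in.

```bash
python3 - <<'E'
from h import *
from cell import camera,manip
np.set_printoptions(precision=1,suppress=True)
t=camera("top");s=camera("scene");Y=((18,120,110),(35,255,255))
bt=blob(t,*Y,(335,235,370,275));bs=blob(s,*Y,(325,215,362,250));print(bt,bs,"pad",tri(t,bt[0],s,bs[0]))
lt=blob(t,*Y,(245,240,275,285));ls=blob(s,*Y,(280,275,320,310));z=tri(t,lt[0],s,ls[0]);print("lip",z)
if tri(t,bt[0],s,bs[0])[0][2]<85 and z[0][2]>110: print(manip.sign_off())
E
```

```text
((354.63525390625, 253.9877166748047), (15.300539016723633, 16.6585750579834), 258) ((343.9000244140625, 239.7000274658203), (16.54690170288086, 12.074767112731934), 168) pad (array([502.4,  81.1,  74.5]), np.float64(6.035914433588003))
lip (array([474.6, 338.4, 122.9]), np.float64(3.9796064879816977))
the job is handed in; nothing more can be done
None
```

The swarf box is open and handed in: the catch alone holds the lever, with the pad at about 75 mm and the cover lip at about 123 mm (85 mm when shut), and the arm is clear of everything.

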